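# Heft two charging battery packs and present the heavier

## Robot

A 6-joint arm with a two-finger parallel gripper is mounted at the origin on the work surface. World frame = base frame: x ahead of the robot, y to its left, z up, the work surface at z = 0. Lengths are in mm, angles in rad, forces in N, time in s.
With the tool pointing down it reaches from about 400 to 925 mm from the base axis. Payload 12.5 kg.
Tool frame: the origin (TCP) lies at the centre of the arm's flange, where the gripper is bolted on; the fingertips stand 190 mm ahead of it and the grasp point (between the pads) lies env.grip_point_offset ahead of it (env.grip_point_offset is the distance from the TCP to the grasp point, in mm); z points along the fingers, x is the direction in which the jaws open and shut, and the axes are right-handed (so a half turn about z gives the same grasp; the last joint's range is limited). The gripper opens to 95 mm and grips with 3 to 60 N. Pads are 20 mm wide; open, the fingers measure 119 mm over their backs; the gripper's body (75 mm by 180 mm) begins 59 mm behind the grasp point.
Start: joints at [-1.315, 0.491, 1.559, -0, 1.092, -0.106], TCP at [221.243, -584.531, 404.761] pointing down, gripper open.
Joint ranges: [-3.1, 3.1], [-0.84, 2.19], [0.05, 2.79], [-1.13, 4.28], [0.06, 2.93], [-2.69, 2.69]. Speed limits (rad/s): [2.22, 2.22, 2.79, 3.14, 3.14, 3.14].

## Interface

Orientations are given as [roll, pitch, yaw] about the fixed x, y, z axes, in that order (R = Rz(yaw) Ry(pitch) Rx(roll)).
In Python, from cell import state, read_camera, camera_model, job_done, env gives the robot as it stands.
- The arm moves only by the tool arm_command, never from a script. Its argument "steps" is a list of rows, each a list of 6 numbers: the shift along the tool's x, y, z in cm, then the turn, a rotation vector about the tool's x, y, z in degrees. In form: [[dx, dy, dz, rx, ry, rz], ...]. A call has 1 to 12 rows; each row is the pose to reach, as a shift and turn from the pose commanded when the call began, along the tool's axes at that moment; what a row does not reach only later rows make up. A row lasts 1/12 s, in which the tool goes at most 41.7 mm and 7.16 degrees, less where a joint would pass 70% of its speed; a pose out of reach is approached as far as the arm can. A call with a gripper value outside its range is refused whole. "jaw" is the finger opening in cm, from 0 to 9.51, set as the call begins (left out, the last holds). The fingers move at their own pace and stop on an object; the grip force is fixed at half the most. Time passes only in rows, so rows that repeat a pose let the fingers close. It gives the time, the measured TCP pose, the force and the opening at its end, in the units of the state.
- state(): the state, without advancing time (a new reading comes with each control period).
- read_camera(name): name is "scene" or "side" or "wrist"; returns the picture (480x640x3 uint8, red, green, blue); there is no depth.
- camera_model(name): a dict with "K" (3x3 intrinsics, pixels), "xyz" and "rotation" of the camera in the world. Camera axes: x right, y up, looking along -z (the intrinsics and any distortion apply to the point x, -y, -z); pixel columns grow to the right and rows downward; lengths in mm; the calibration is good to about 2 mm. The wrist camera is an equidistant fisheye: a pixel r from the principal point sees the ray r / f radians off the axis. A picture is of the moment at which its call begins: read the wrist's pose just before it. camera_model takes no time and is no camera call; for the wrist camera it gives the pose at the moment of the call.
- job_done(): hands the job in, once; it reports no verdict.
The state is a dict: "t": time; "joints": joint angles; "qvel": joint speeds; "tau": joint torques, N m; "eef_pos": TCP position; "tcp_rot": TCP orientation; "ft_force": force on the tool from outside, world axes, zero at the start; "moment": the same for the moment, N m; "opening": opening from 0.0 (shut) to 1.0 (fully open).
Only numpy, scipy, OpenCV 4.12 (cv2) and the standard library are available. Lean on these libraries where they do the work, as an engineer would, in place of code of your own. Each camera call takes 0.05 s, during which the arm holds its last target. There are 200 camera calls.

## Task

Two battery packs that look alike stand in the desk charger, but one is only half filled with cells. First turn the charger's dial fully anticlockwise to its off stop, before any pack is taken out; then lift the packs clear of the charger one at a time to judge which is heavier, setting them gently back upright in the charger's bays. Finish holding the heavier one in the gripper, upright and still, at least 12 cm above the middle of the round cork pad, with the lighter one standing in a bay and the mug, jar and stapler left alone: do not put the heavier pack down or let go at the end.

Things in the scene. Friction and masses are not known exactly. Their poses are not given: they have to be found in the camera images.
- charger: white flat charging station fixed to the desk, 130 mm deep (its x) by 400 mm long (its y); origin at the centre of its underside, x away from the robot, y to its left, z up. Its base plate is 12 mm thick and carries two bays; at the +y end a white block 36 mm tall carries the dial.
- bay_left (a point): centre of the floor of the bay in the middle of the charger (12 mm above the desk). Opening 82 mm (charger's x) by 54 mm (charger's y), so 5 mm of play on every side of a pack; grey rim 6 mm thick and 10 mm high around it. The two bays are 120 mm apart
- bay_right (a point): the same for the bay at the charger's -y end, far from the dial
- dial (a joint): dial angle in rad: 0 = off, the anticlockwise end stop, with the grip bar along the charger's x axis and its white mark at the robot's side, by the red dot; grows clockwise seen from above up to 2.6. It starts at 0.6 to 1.4, stays where it is left and has a light friction of 0.03 N m
- dial_grip (a point): point on the dial's vertical axis, half-way up the graspable part of its black grip bar: bar 42 mm long, 14 mm wide, upright faces, top 7 mm above this point, clear down to 17 mm below this point, where a disc of 22 mm radius lies. The bar's direction is the charger's x axis turned clockwise (from above) by the dial angle
- pack_1_center (a point): one of two battery packs that look exactly alike: upright grey block, 72 mm (its x) by 44 mm (its y) by 72 mm tall, lime band round it. This point is its centre, 36 mm above its underside. It starts standing in one of the charger's bays, its axes within 0.04 rad of the charger's. Its cells sit inside with about 1 mm of play. It weighs 0.2 to 0.65 kg; the heavier of the two is at least 1.5 times the lighter; which one that is changes from time to time and cannot be seen.
- pack_2_center (a point): one of two battery packs that look exactly alike: upright grey block, 72 mm (its x) by 44 mm (its y) by 72 mm tall, lime band round it. This point is its centre, 36 mm above its underside. It starts standing in one of the charger's bays, its axes within 0.04 rad of the charger's. Its cells sit inside with about 1 mm of play. It weighs 0.2 to 0.65 kg; the heavier of the two is at least 1.5 times the lighter; which one that is changes from time to time and cannot be seen.
- pack_1: the same pack as point pack_1_center, origin at the centre of its underside
- pack_2: the same pack as point pack_2_center, origin at the centre of its underside
- pad_center (a point): centre of the top of a round cork pad, 130 mm across, 4 mm thick, fixed flat on the desk, with a small blue dot in its middle
- mug_mid (a point): blue ceramic mug, 80 mm across, 95 mm tall, to be left alone; point half-way up
- jar_mid (a point): amber glass jar with black cap, 64 mm across, 85 mm tall, to be left alone; point half-way up
- stapler_mid (a point): red and black stapler, 130 x 36 x 42 mm, to be left alone; point half-way up
Mind the look-alikes: they are no part of the job. What is shaped like the pack_2 but blue or purple is not meant. Leave any red look-alike of the pack_1 alone.

How it is judged:
By the outcome, as a careful person would: the job done as asked, in the order asked, and still so for the second after the job is handed in, while the arm keeps its last pose, push and grip.
It also fails if it takes over 72 s, if anything falls off the work surface, if the arm or the gripper's body presses on something with over 40 N, if the wrist force passes 120 N, or if a joint passes its speed limit or range.

## Working session

There is one attempt and no reset: what is moved stays moved. The work goes in short steps, Python scripts to look and compute and a tool call to move; the robot and the scene stay as the last step left them, time stands still between calls to the robot, and variables do not carry over. Pictures are saved under pics/ and viewed, about 8 in all and at most 12, crops included, and the job is handed in when it is done.

Besides the shell and the picture viewer there is one more tool, called after ">>>" by a JSON object that holds its "name" and its "arguments", one argument or row to a line. arm_command: Moves the arm, as the interface text tells. Its arguments: {"type":"object","properties":{"steps":{"type":"array"},"jaw":{"type":"number"}},"required":["steps"]}

```bash
mkdir -p pics; ls; cat > h.py <<'E'
import numpy as np,cv2
from cell import state, read_camera, camera_model, job_done, env
def snap(n,f):
    m=camera_model(n); im=read_camera(n); cv2.imwrite('pics/'+f,im[:,:,::-1]); return im,m
def ray(n,m,u,v):
    K=np.array(m['K']);x=(u-K[0,2])/K[0,0];y=(v-K[1,2])/K[1,1]
    if n=='wrist':
        r=np.hypot(x,y); d=np.array([np.sin(r)*x/max(r,1e-9),-np.sin(r)*y/max(r,1e-9),-np.cos(r)])
    else: d=np.array([x,-y,-1])
    return np.array(m['rotation'])@d, np.array(m['xyz'])
def hit(n,m,u,v,z):
    d,o=ray(n,m,u,v); return o+d*(z-o[2])/d[2]
E
python3 - <<'E'
from h import *
print(state(),env.grip_point_offset)
for n in ('scene','side','wrist'):
    im,m=snap(n,n+'0.png'); print(n,m)
E
```

```text
pics
{'t': 0.0, 'joints': array([-1.31463105e+00,  4.91585571e-01,  1.55945990e+00, -2.84622485e-05,
        1.09169050e+00, -1.05595620e-01]), 'qvel': array([ 0.0011217 ,  0.00014407,  0.00138306,  0.00013189, -0.00023259,
        0.00139587]), 'tau': array([-1.96962242e-05, -6.12656593e+01, -2.58181179e+01,  6.91786339e-02,
        4.81701794e-02, -1.07643405e-04]), 'eef_pos': array([ 221.21521358, -584.50915063,  404.14186553]), 'tcp_rot': array([-3.14149725e+00,  1.13960357e-03, -1.20902224e+00]), 'ft_force': array([0.41549498, 0.6325185 , 0.03913933]), 'moment': array([0.0141083 , 0.01350881, 0.00366605]), 'opening': 0.9963823685522512} 171.3
scene {'K': array([[498.69292926,   0.        , 319.65818027],
       [  0.        , 498.69292926, 239.75005862],
       [  0.        ,   0.        ,   1.        ]]), 'xyz': array([1132.0014765 ,  150.73050114,  860.43009472]), 'rotation': array([0.6355284 , 0.01115114, 1.77291784])}
side {'K': array([[566.68752042,   0.        , 325.01750469],
       [  0.        , 566.68752042, 236.05909953],
       [  0.        ,   0.        ,   1.        ]]), 'xyz': array([ 443.72056383,  799.1406157 , 1019.52610237]), 'rotation': array([ 0.68016542, -0.00769152, -2.98793035])}
wrist {'K': array([[371.64829954,   0.        , 319.39685232],
       [  0.        , 371.64829954, 245.65985856],
       [  0.        ,   0.        ,   1.        ]]), 'xyz': array([ 298.60487044, -554.64208836,  384.34353581]), 'rotation': array([-2.95806177e-01,  5.67400637e-04, -1.20847531e+00])}
```

```bash
sed -i "s/np.array(m\['rotation'\])@d/Rotation.from_euler('xyz',m['rotation']).as_matrix()@d/; 1a from scipy.spatial.transform import Rotation" h.py
```

```text
(no output)
```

View pics/scene0.png

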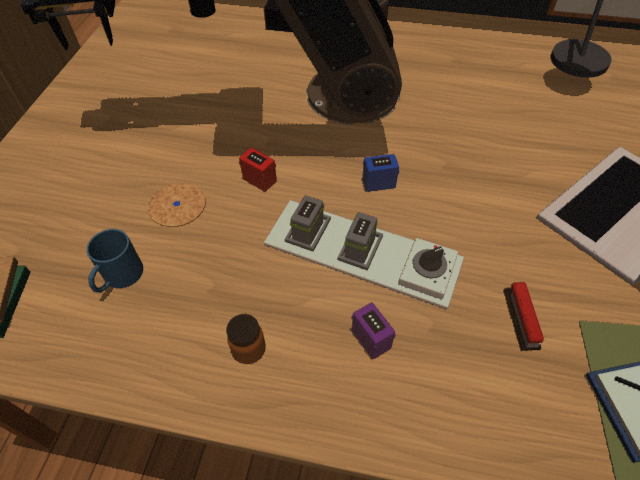

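View pics/side0.png

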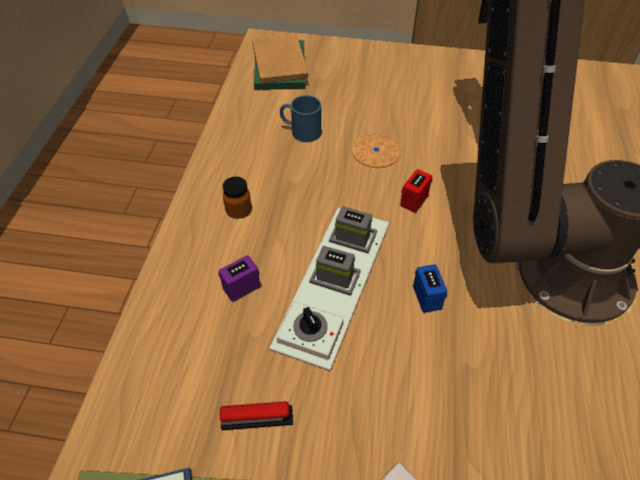

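Scene: charger runs from about (266,241)/(291,204) to (452,301)/(462,264); packs' tops are at (309,207) and (362,226), the dial at (432,258) and the pad dot at (177,204). Side: packs' tops are at (353,216) and (337,257), the dial at (311,320) and the pad dot at (376,149).

```bash
python3 - <<'E'
from h import *
np.set_printoptions(suppress=True,precision=1)
S=camera_model('scene');D=camera_model('side')
P=dict(cRx=((266,242),(340,207),12),cRn=((291,205),(388,218),12),cLx=((451,301),(271,349),0),cLn=((462,264),(331,368),6),
packR=((309.5,207.5),(353,216),84),packL=((363,226),(337,257),84),dialdisc=((431,263),(310,325),42),pad=((177,204),(376,149.5),4),
red=((258,158),(418,180),72),blue=((381,163),(431,277),72),purple=((375,321),(238,268),72),mug=((110,243),(306,103),95),jar=((244,327),(235,186),85),st=((524,300),(256,411),42))
for k,(a,b,z) in P.items(): print(k,hit('scene',S,*a,z),hit('side',D,*b,z))
def big(f,u,v,w,h,s):
    im=cv2.imread(f)[v:v+h,u:u+w]; return cv2.resize(im,None,fx=s,fy=s,interpolation=cv2.INTER_CUBIC)
cv2.imwrite('pics/c1.png',np.vstack([big('pics/scene0.png',260,180,210,130,3.8)[:, :798],big('pics/side0.png',260,290,210,76,3.8)[:, :798]])[:790])
E
```

```text
cRx [548.4 -94.1  12. ] [ 539.2 -101.3   12. ]
cRn [438.7 -66.2  12. ] [423. -85.  12.]
cLx [608.6 296.4  -0. ] [624.1 285.9   0. ]
cLn [520.7 313.3   6. ] [499.8 310.6   6. ]
packR [496.8  -9.3  84. ] [500.7 -15.4  84. ]
packL [523.2 104.4  84. ] [519.5 101.1  84. ]
dialdisc [555.9 246.8  42. ] [552.  243.8  42. ]
pad [ 478.8 -322.4    4. ] [ 474.1 -324.9    4. ]
red [ 367.8 -155.8   72. ] [ 364.7 -161.    72. ]
blue [331.2 116.2  72. ] [324.4 112.1  72. ]
purple [718.6 156.   72. ] [717.4 152.4  72. ]
mug [ 665.3 -362.3   95. ] [ 667.6 -371.1   95. ]
jar [780.5 -62.6  85. ] [777.5 -61.5  85. ]
st [605.7 422.2  42. ] [617.1 430.4  42. ]
```

>>> {"name": "arm_command", "arguments": {
  "steps": [
    [-65.8,-60.5,0,0,0,-102],
    [-65.8,-60.5,0,0,0,-102],
    [-65.8,-60.5,0,0,0,-102],
    [-65.8,-60.5,0,0,0,-102],
    [-65.8,-60.5,0,0,0,-102],
    [-65.8,-60.5,0,0,0,-102],
    [-65.8,-60.5,0,0,0,-102],
    [-65.8,-60.5,0,0,0,-102],
    [-65.8,-60.5,0,0,0,-102],
    [-65.8,-60.5,0,0,0,-102],
    [-65.8,-60.5,0,0,0,-102],
    [-65.8,-60.5,0,0,0,-102]
  ]
}}

```text
t: 1.15
eef_pos: [407.6, -118.5, 404.8]
tcp_rot: [3.141, -0.0, 0.297]
ft_force: [0.5, 0.1, 0.9]
opening: 0.995
```

>>> {"name": "arm_command", "arguments": {
  "steps": [
    [24.7,-30.6,0,0,0,-16],
    [24.7,-30.6,0,0,0,-16],
    [24.7,-30.6,0,0,0,-16],
    [24.7,-30.6,0,0,0,-16],
    [24.7,-30.6,0,0,0,-16],
    [24.7,-30.6,0,0,0,-16],
    [24.7,-30.6,0,0,0,-16],
    [24.7,-30.6,0,0,0,-16],
    [24.7,-30.6,0,0,0,-16],
    [24.7,-30.6,0,0,0,-16],
    [24.7,-30.6,0,0,0,-16]
  ]
}}

```text
t: 2.07
eef_pos: [557.0, 246.9, 403.8]
tcp_rot: [-3.141, 0.0, 0.573]
ft_force: [0.6, -1.7, -0.9]
opening: 0.999
```

```bash
python3 - <<'E'
from h import *
im,m=snap('wrist','w1.png'); print(m, state()['eef_pos'],state()['tcp_rot'])
E
```

```text
{'K': array([[371.64829954,   0.        , 319.39685232],
       [  0.        , 371.64829954, 245.65985856],
       [  0.        ,   0.        ,   1.        ]]), 'xyz': array([512.09520138, 316.98333969, 383.98298318]), 'rotation': array([-2.96110671e-01, -5.19985307e-05,  5.73961498e-01])} [556.39969805 245.16117638 403.8071494 ] [-3.14139319e+00  1.02291934e-03  5.72766968e-01]
```

View pics/w1.png

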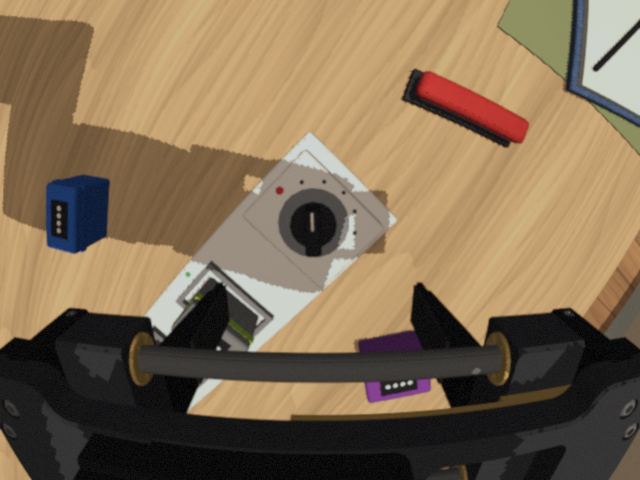

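```bash
python3 - <<'E'
from h import *
a=cv2.imread('pics/w1.png')[130:300,220:400]; a=cv2.convertScaleAbs(a,alpha=1.6,beta=30)
b=cv2.imread('pics/scene0.png')[225:310,390:475]
c=cv2.imread('pics/side0.png')[290:375,265:350]
f=lambda i,s:cv2.resize(i,None,fx=s,fy=s,interpolation=cv2.INTER_CUBIC)
A=f(a,3); B=np.vstack([f(b,3),f(c,3)]); print(A.shape,B.shape)
cv2.imwrite('pics/c2.png',np.hstack([A,B]))
E
```

```text
(510, 540, 3) (510, 255, 3)
```

View pics/c2.png

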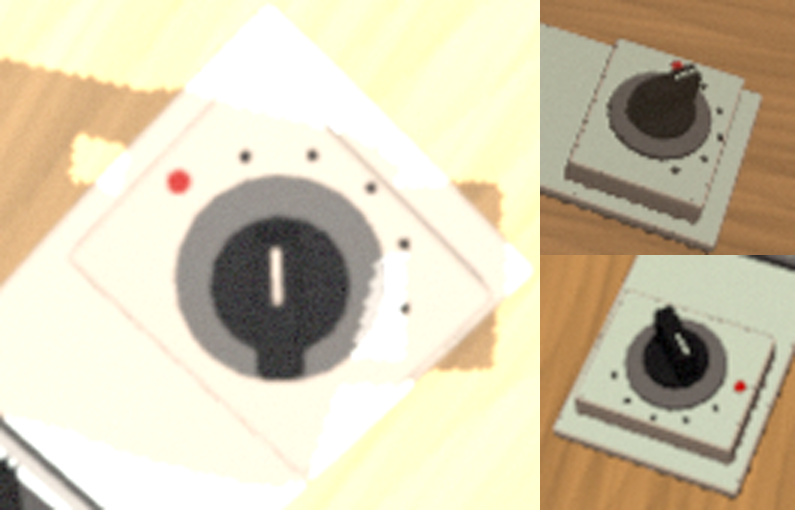

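```bash
cat >> h.py <<'E'
def tri(obs):
    A=0;b=0
    for n,m,u,v in obs:
        d,o=ray(n,m,u,v); d=d/np.linalg.norm(d); Q=np.eye(3)-np.outer(d,d); A=A+Q; b=b+Q@o
    p=np.linalg.solve(A,b); return p
E
python3 - <<'E'
from h import *
np.set_printoptions(suppress=True,precision=1)
S=camera_model('scene');D=camera_model('side');W=camera_model('wrist')
w=lambda x,y:('wrist',W,220+x/3,130+y/3)
s=lambda x,y:('scene',S,390+(x-540)/3,225+y/3)
d=lambda x,y:('side',D,265+(x-540)/3,290+(y-255)/3)
print('out',tri([w(276,247),s(692,68),d(690,357)]),tri([w(276,247),d(690,357)]))
print('in',tri([w(277,306),s(675,77),d(678,333)]),tri([w(277,306),d(678,333)]))
print('black',tri([w(280,285),s(662,109),d(675,359)]))
print('grey',tri([w(279,278),s(660,112),d(677,364)]))
for z in (58,64,70): print(z,hit(*w(276,247),z),hit(*w(277,306),z))
print('red36',hit(*w(178,181),36),'reddot side',hit(*d(740,386),36),hit(*s(676,66),36))
for n,(x,y) in dict(blkNear=(212,102),nearR=(70,257),farR=(305,478),farL=(492,293)).items(): print(n,hit(*w(x,y),36))
for z in (36,42): print(z,hit(*w(279,278),z),hit(*w(280,285),z))
E
```

```text
out [540.2 258.2  75.2] [540.6 256.5  71. ]
in [550.3 245.7  79. ] [550.2 243.1  75.6]
black [552.2 243.8  43.6]
grey [551.1 243.9  37.8]
58 [542.8 254.1  58. ] [552.8 238.9  58. ]
64 [542.2 255.2  64. ] [552.1 240.3  64. ]
70 [541.6 256.3  70. ] [551.3 241.7  70. ]
red36 [507.3 251.3  36. ] reddot side [507.5 252.8  36. ] [510.8 253.3  36. ]
blkNear [503.1 278.2  36. ]
nearR [490.3 211.3  36. ]
farR [596.1 188.   36. ]
farL [611.8 275.4  36. ]
36 [551.2 241.9  36. ] [552.7 240.1  36. ]
42 [550.5 243.2  42. ] [552.  241.4  42. ]
```

Dial axis ≈ (551.5, 243), charger yaw ≈ -0.20, dial ≈ 0.78 rad. Going down onto the bar, tips about z 52.

>>> {"name": "arm_command", "arguments": {
  "steps": [
    [-0.5,-0.1,4,0,0,-1.2],
    [-0.5,-0.1,8,0,0,-1.2],
    [-0.5,-0.1,12,0,0,-1.2],
    [-0.5,-0.1,14,0,0,-1.2],
    [-0.5,-0.1,15.5,0,0,-1.2],
    [-0.5,-0.1,16.2,0,0,-1.2],
    [-0.5,-0.1,16.2,0,0,-1.2]
  ],
  "jaw": 4.5
}}

```text
t: 2.7
eef_pos: [551.3, 240.7, 241.5]
tcp_rot: [-3.141, 0.003, 0.59]
ft_force: [-0.2, -0.8, 0.3]
opening: 0.566
```

>>> {"name": "arm_command", "arguments": {
  "steps": [
    [0,0,0,0,0,0],
    [0,0,0,0,0,0],
    [0,0,0,0,0,0],
    [0,0,0,0,0,0]
  ],
  "jaw": 0
}}

```text
t: 3.03
eef_pos: [551.6, 241.6, 243.8]
tcp_rot: [3.141, -0.002, 0.591]
ft_force: [-0.1, -0.0, 0.2]
opening: 0.285
```

>>> {"name": "arm_command", "arguments": {
  "steps": [
    [0,0,0,0,0,0],
    [0,0,0,0,0,0],
    [0,0,0,0,0,0],
    [0,0,0,0,0,0]
  ],
  "jaw": 0
}}

```text
t: 3.37
eef_pos: [552.2, 242.0, 243.3]
tcp_rot: [3.141, -0.003, 0.591]
ft_force: [3.8, 3.2, 0.4]
opening: 0.142
```

>>> {"name": "arm_command", "arguments": {
  "steps": [
    [0,0,0,0,0,-5],
    [0,0,0,0,0,-10],
    [0,0,0,0,0,-15],
    [0,0,0,0,0,-20],
    [0,0,0,0,0,-25],
    [0,0,0,0,0,-30],
    [0,0,0,0,0,-35],
    [0,0,0,0,0,-39],
    [0,0,0,0,0,-42],
    [0,0,0,0,0,-44],
    [0,0,0,0,0,-44]
  ]
}}

```text
t: 4.28
eef_pos: [552.5, 242.7, 243.3]
tcp_rot: [3.137, -0.004, 1.361]
ft_force: [6.7, 10.2, -2.9]
opening: 0.144
```

```bash
python3 -c "
from h import *
s=state();print(s['tcp_rot'],s['ft_force'],s['moment'],s['tau'])"
```

```text
[ 3.13716508 -0.0037576   1.36121509] [ 6.73902349 10.15245974 -2.91750345] [ 1.90602006 -1.30445987  0.03210926] [ -4.06612024 -64.60588932 -13.10182661  -1.31821521   2.49903537
  -0.66155959]
```

>>> {"name": "arm_command", "arguments": {
  "steps": [
    [0,0,0,0,0,-1.5],
    [0,0,0,0,0,-3],
    [0,0,0,0,0,-4.5],
    [0,0,0,0,0,-4.5]
  ]
}}

```text
t: 4.62
eef_pos: [552.7, 242.6, 243.3]
tcp_rot: [3.137, -0.004, 1.437]
ft_force: [7.7, 10.1, -3.8]
opening: 0.156
```

```bash
python3 -c "
from h import *
s=state();print(s['tcp_rot'],s['ft_force'],s['moment'],s['tau'])"
```

```text
[ 3.13665804 -0.00386698  1.43733871] [ 7.72166676 10.1055788  -3.82842326] [ 1.77087624 -1.48645859 -0.7800037 ] [ -2.66308263 -64.84350443 -12.72902012  -1.79560974   2.75361791
  -1.26213938]
```

>>> {"name": "arm_command", "arguments": {
  "steps": [
    [0,0,0,0,0,0],
    [0,0,0,0,0,0],
    [0,0,0,0,0,0],
    [0,0,0,0,0,0],
    [0,0,-2,0,0,0],
    [0,0,-5,0,0,0],
    [0,0,-9,0,0,0],
    [0,0,-13,0,0,3.8],
    [-3,-2,-16,0,0,3.8],
    [-6.8,-4.3,-16,0,0,3.8],
    [-6.8,-4.3,-16,0,0,3.8],
    [-6.8,-4.3,-16,0,0,3.8]
  ],
  "jaw": 9.5
}}

```text
t: 5.62
eef_pos: [498.6, 178.6, 403.7]
tcp_rot: [3.141, -0.0, 1.37]
ft_force: [0.8, -0.1, 0.6]
opening: 0.939
```

```bash
python3 - <<'E'
from h import *
s=state();print(s['t'],s['eef_pos'],s['tcp_rot'],s['ft_force'],s['moment'])
im,m=snap('wrist','w2.png')
im,m=snap('side','s2.png')
c=cv2.resize(im[200:380,240:420,::-1],None,fx=2.5,fy=2.5,interpolation=cv2.INTER_CUBIC)
w=cv2.imread('pics/w2.png')
cv2.imwrite('pics/c3.png',np.hstack([cv2.copyMakeBorder(w[:450,90:440],0,0,0,0,cv2.BORDER_CONSTANT),c]))
print(camera_model('wrist'))
E
```

```text
5.6167 [498.58263633 178.58421449 403.69393705] [ 3.14081812e+00 -7.76381779e-05  1.36985874e+00] [ 0.84808202 -0.12899228  0.57821691] [ 0.09428122 -0.18067858 -0.00126476]
{'K': array([[371.64829954,   0.        , 319.39685232],
       [  0.        , 371.64829954, 245.65985856],
       [  0.        ,   0.        ,   1.        ]]), 'xyz': array([419.17655341, 197.01878589, 382.88890613]), 'rotation': array([-2.96847864e-01,  5.39107133e-05,  1.37120411e+00])}
```

View pics/c3.png

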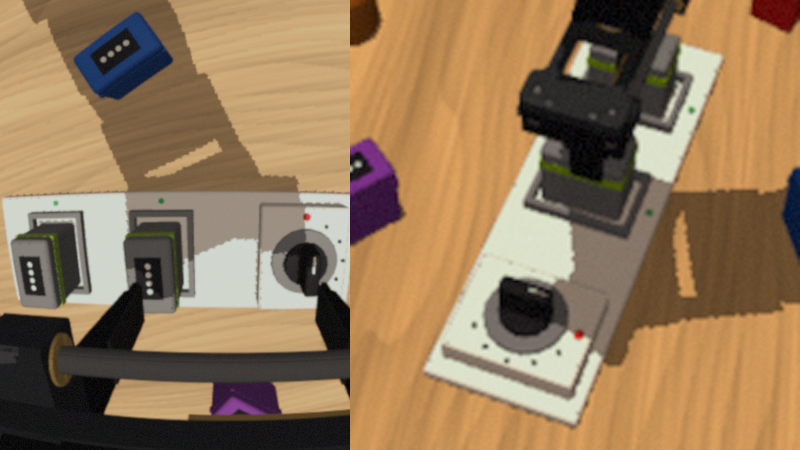

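```bash
python3 - <<'E'
from h import *
np.set_printoptions(suppress=True,precision=3)
W=camera_model('wrist'); im=cv2.imread('pics/w2.png')
g=im[245:290,394:420].min(2); print(g.max()); ys,xs=np.where(g>110); print(list(zip(xs+394,ys+245)))
p=np.polyfit(ys,xs,1); 
a=[hit('wrist',W,np.polyval(p,y-245)+394,y,68) for y in (ys.min()+245,ys.max()+245)]; print(a); d=a[1]-a[0]; print('bar dir',np.arctan2(d[1],d[0]))
for z in (36,):
  r=hit('wrist',W,90+306,217,z);print('red',r)
e=[hit('wrist',W,90+u,v,12) for u,v in((5,197),(125,193.5),(125,306.5),(250,307.5))];print(e);
print('charger yaw near edge',np.arctan2(*(e[1]-e[0])[:2]),'far',np.arctan2(*(e[3]-e[2])[:2]))
c=im[225:320,90:280]; cv2.imwrite('pics/c4.png',cv2.resize(c,None,fx=4.2,fy=4.2,interpolation=cv2.INTER_CUBIC))
E
```

```text
201
[(np.int64(409), np.int64(245)), (np.int64(410), np.int64(245)), (np.int64(411), np.int64(245)), (np.int64(412), np.int64(245)), (np.int64(413), np.int64(245)), (np.int64(414), np.int64(245)), (np.int64(415), np.int64(245)), (np.int64(416), np.int64(245)), (np.int64(417), np.int64(245)), (np.int64(418), np.int64(245)), (np.int64(419), np.int64(245)), (np.int64(410), np.int64(246)), (np.int64(411), np.int64(246)), (np.int64(412), np.int64(246)), (np.int64(413), np.int64(246)), (np.int64(414), np.int64(246)), (np.int64(415), np.int64(246)), (np.int64(416), np.int64(246)), (np.int64(417), np.int64(246)), (np.int64(418), np.int64(246)), (np.int64(419), np.int64(246)), (np.int64(412), np.int64(247)), (np.int64(413), np.int64(247)), (np.int64(414), np.int64(247)), (np.int64(415), np.int64(247)), (np.int64(416), np.int64(247)), (np.int64(417), np.int64(247)), (np.int64(418), np.int64(247)), (np.int64(419), np.int64(247)), (np.int64(413), np.int64(248)), (np.int64(414), np.int64(248)), (np.int64(415), np.int64(248)), (np.int64(416), np.int64(248)), (np.int64(417), np.int64(248)), (np.int
[... 5586 characters left out ...]
282)), (np.int64(419), np.int64(282)), (np.int64(417), np.int64(283)), (np.int64(418), np.int64(283)), (np.int64(419), np.int64(283)), (np.int64(417), np.int64(284)), (np.int64(418), np.int64(284)), (np.int64(419), np.int64(284)), (np.int64(418), np.int64(285)), (np.int64(419), np.int64(285)), (np.int64(419), np.int64(286)), (np.int64(419), np.int64(287))]
[array([530.03 , 262.378,  68.   ]), array([571.108, 256.845,  68.   ])]
bar dir -0.13389479589221018
red [509.427 254.467  36.   ]
[array([422.085, -66.311,  12.   ]), array([453.73 ,  79.935,  12.   ]), array([577.918,  43.329,  12.   ]), array([605.369, 182.701,  12.   ])]
charger yaw near edge 0.21309983425667747 far 0.1944700745105793
```

View pics/c4.png

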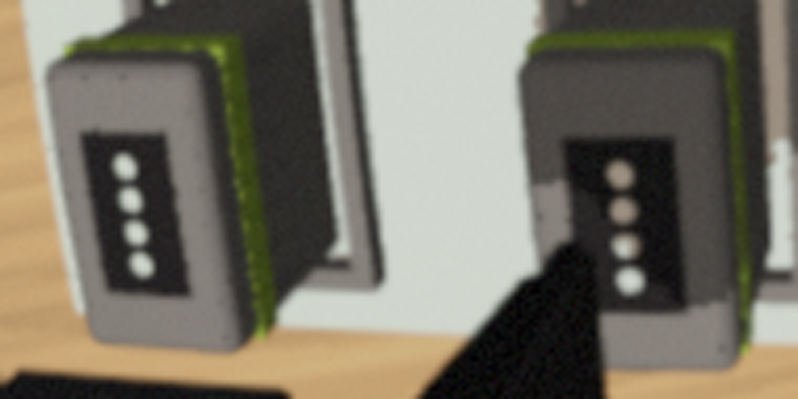

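```bash
python3 - <<'E'
from h import *
np.set_printoptions(suppress=True,precision=1)
W=camera_model('wrist')
a=hit('wrist',W,404.5,258,68);b=hit('wrist',W,403.4,273,68);print(a,b,np.arctan2(b[1]-a[1],b[0]-a[0]))
for n,c in dict(R=[(48,58),(203,58),(245,350),(93,347)],L=[(520,52),(722,52),(740,365),(545,362)]).items():
  p=np.array([hit('wrist',W,90+x/4.2,225+y/4.2,84) for x,y in c]); print(n,p,p.mean(0),[np.linalg.norm(p[i]-p[i-1]) for i in range(4)]); print(np.arctan2(*(p[3]-p[0])[1::-1]),np.arctan2(*(p[2]-p[1])[1::-1]))
E
```

```text
[540.5 251.6  68. ] [554.9 248.8  68. ] -0.19529870041163655
R [[461.2 -22.1  84. ]
 [469.8  18.8  84. ]
 [538.2   3.6  84. ]
 [531.4 -39.1  84. ]] [500.1  -9.7  84. ] [np.float64(72.21927476091358), np.float64(41.80303480563375), np.float64(70.10201251522922), np.float64(43.24169563748915)]
-0.2374786537526459 -0.21861904290741258
L [[483.5  91.5  84. ]
 [492.  132.9  84. ]
 [560.8 119.2  84. ]
 [552.5  76.2  84. ]] [522.2 104.9  84. ] [np.float64(70.6732020385751), np.float64(42.234479640384215), np.float64(70.0730323814779), np.float64(43.713249095007505)]
-0.21769798786854008 -0.196778136992712
```

Dial bar now points at -0.195 rad against the charger's -0.20: off. Pack L ≈ (522,104), R ≈ (499.5,-11). Grasping L.

>>> {"name": "arm_command", "arguments": {
  "steps": [
    [-4,2,0,0,0,0],
    [-6.85,3.75,3,0,0,0],
    [-6.85,3.75,7,0,0,0],
    [-6.85,3.75,11,0,0,0],
    [-6.85,3.75,14,0,0,0],
    [-6.85,3.75,16.5,0,0,0],
    [-6.85,3.75,17.8,0,0,0],
    [-6.85,3.75,18.1,0,0,0],
    [-6.85,3.75,18.1,0,0,0]
  ],
  "jaw": 9.5
}}

```text
t: 6.47
eef_pos: [523.6, 105.9, 220.2]
tcp_rot: [-3.139, 0.001, 1.372]
ft_force: [-0.1, 0.2, 0.1]
opening: 1.0
```

>>> {"name": "arm_command", "arguments": {
  "steps": [
    [0,0,0,0,0,0],
    [0,0,0,0,0,0],
    [0,0,0,0,0,0],
    [0,0,0,0,0,0],
    [0,0,0,0,0,0],
    [0,0,0,0,0,0],
    [0,0,0,0,0,0],
    [0,0,0,0,0,0],
    [0,0,0,0,0,0],
    [0,0,0,0,0,0]
  ],
  "jaw": 2
}}

```text
t: 7.3
eef_pos: [523.1, 105.2, 221.9]
tcp_rot: [3.142, 0.0, 1.371]
ft_force: [-1.7, -3.1, 4.4]
opening: 0.464
```

>>> {"name": "arm_command", "arguments": {
  "steps": [
    [0,0,-0.3,0,0,0],
    [0,0,-1,0,0,0],
    [0,0,-2.2,0,0,0],
    [0,0,-3.6,0,0,0],
    [0,0,-5,0,0,0],
    [0,0,-6.2,0,0,0],
    [0,0,-7.2,0,0,0],
    [0,0,-7.8,0,0,0],
    [0,0,-8,0,0,0],
    [0,0,-8,0,0,0],
    [0,0,-8,0,0,0],
    [0,0,-8,0,0,0]
  ]
}}

```text
t: 8.3
eef_pos: [523.0, 105.4, 301.1]
tcp_rot: [-3.141, 0.0, 1.371]
ft_force: [0.1, -0.7, -2.7]
opening: 0.464
```

>>> {"name": "arm_command", "arguments": {
  "steps": [
    [0,0,0,0,0,0],
    [0,0,0,0,0,0],
    [0,0,0,0,0,0],
    [0,0,0,0,0,0],
    [0,0,0,0,0,0],
    [0,0,0,0,0,0]
  ]
}}

```text
t: 8.8
eef_pos: [523.1, 105.4, 301.6]
tcp_rot: [-3.142, 0.0, 1.371]
ft_force: [-0.4, 0.5, -3.1]
opening: 0.46
```

```bash
cat > w.py <<'E'
from h import *
F=[];T=[]
for i in range(8):
    s=state();F.append(s['ft_force']);T.append(s['tau'][1:3]);read_camera('side')
print(np.mean(F,0),np.std(F,0),np.mean(T,0),s['t'],s['eef_pos'],s['opening'])
E
python3 w.py
```

```text
[-0.02788351  0.05083382 -2.83892188] [0.65674575 0.32586491 0.41027001] [-55.93579665 -19.37771313] 9.15 [523.07937774 105.35625599 301.68426746] 0.4612144314265003
```

L weighs about 2.8 N (0.29 kg). Setting it back gently.

>>> {"name": "arm_command", "arguments": {
  "steps": [
    [0,0,0.7,0,0,0],
    [0,0,2,0,0,0],
    [0,0,3.4,0,0,0],
    [0,0,4.8,0,0,0],
    [0,0,6,0,0,0],
    [0,0,6.8,0,0,0],
    [0,0,7.2,0,0,0],
    [0,0,7.5,0,0,0],
    [0,0,7.75,0,0,0],
    [0,0,7.95,0,0,0],
    [0,0,8,0,0,0],
    [0,0,8,0,0,0]
  ]
}}

```text
t: 10.2
eef_pos: [523.2, 105.3, 222.0]
tcp_rot: [3.141, -0.0, 1.371]
ft_force: [0.7, 0.6, -2.8]
opening: 0.464
```

>>> {"name": "arm_command", "arguments": {
  "steps": [
    [0,0,0,0,0,0],
    [0,0,0,0,0,0]
  ]
}}

```text
t: 10.37
eef_pos: [523.1, 105.4, 222.0]
tcp_rot: [3.141, -0.0, 1.371]
ft_force: [-0.1, 0.3, -2.9]
opening: 0.459
```

>>> {"name": "arm_command", "arguments": {
  "steps": [
    [0,0,0.05,0,0,0],
    [0,0,0.1,0,0,0],
    [0,0,0.1,0,0,0]
  ]
}}

```text
t: 10.62
eef_pos: [523.1, 105.4, 221.9]
tcp_rot: [3.141, -0.0, 1.371]
ft_force: [-2.6, -0.0, 12.1]
opening: 0.461
```

>>> {"name": "arm_command", "arguments": {
  "steps": [
    [0,0,0.05,0,0,0],
    [0,0,0.1,0,0,0],
    [0,0,0.1,0,0,0]
  ]
}}

```text
t: 10.87
eef_pos: [523.0, 105.4, 221.8]
tcp_rot: [3.14, -0.0, 1.371]
ft_force: [-6.5, -1.6, 27.1]
opening: 0.462
```

>>> {"name": "arm_command", "arguments": {
  "steps": [
    [0,0,-0.1,0,0,0],
    [0,0,-0.1,0,0,0]
  ]
}}

```text
t: 11.03
eef_pos: [523.1, 105.4, 221.8]
tcp_rot: [3.14, -0.0, 1.371]
ft_force: [-3.9, 0.0, 13.2]
opening: 0.46
```

>>> {"name": "arm_command", "arguments": {
  "steps": [
    [0,0,0,0,0,0],
    [0,0,0,0,0,0],
    [0,0,0,0,0,0],
    [0,0,0,0,0,0],
    [0,0,-1,0,0,0],
    [0,0,-4,0,0,0],
    [0,0,-8,0,0,0],
    [0,0,-12,0,0,0],
    [0,0,-12,0,0,0]
  ],
  "jaw": 9.5
}}

```text
t: 11.78
eef_pos: [523.7, 105.5, 347.9]
tcp_rot: [3.132, -0.003, 1.372]
ft_force: [1.3, -0.0, 0.8]
opening: 0.983
```

>>> {"name": "arm_command", "arguments": {
  "steps": [
    [-4,0,0,0,0,0],
    [-8,0,0,0,0,1],
    [-11.85,0,0,0,0,1],
    [-11.85,0,2,0,0,1],
    [-11.85,0,5,0,0,1],
    [-11.85,0,8,0,0,1],
    [-11.85,0,10.5,0,0,1],
    [-11.85,0,11.6,0,0,1],
    [-11.85,0,11.9,0,0,1],
    [-11.85,0,11.9,0,0,1],
    [-11.85,0,11.9,0,0,1]
  ],
  "jaw": 9.5
}}

```text
t: 12.7
eef_pos: [499.9, -10.8, 222.6]
tcp_rot: [3.141, 0.0, 1.354]
ft_force: [0.0, 0.4, -0.7]
opening: 0.999
```

>>> {"name": "arm_command", "arguments": {
  "steps": [
    [0,0,0,0,0,0],
    [0,0,0,0,0,0],
    [0,0,0,0,0,0],
    [0,0,0,0,0,0],
    [0,0,0,0,0,0],
    [0,0,0,0,0,0],
    [0,0,0,0,0,0],
    [0,0,0,0,0,0],
    [0,0,0,0,0,0],
    [0,0,0,0,0,0]
  ],
  "jaw": 2
}}

```text
t: 13.53
eef_pos: [499.6, -11.0, 221.8]
tcp_rot: [3.142, 0.0, 1.354]
ft_force: [-0.4, -5.2, 2.5]
opening: 0.462
```

>>> {"name": "arm_command", "arguments": {
  "steps": [
    [0,0,-0.3,0,0,0],
    [0,0,-1,0,0,0],
    [0,0,-2.2,0,0,0],
    [0,0,-3.6,0,0,0],
    [0,0,-5,0,0,0],
    [0,0,-6.2,0,0,0],
    [0,0,-7.2,0,0,0],
    [0,0,-7.8,0,0,0],
    [0,0,-8,0,0,0],
    [0,0,-8,0,0,0],
    [0,0,-8,0,0,0],
    [0,0,-8,0,0,0]
  ]
}}

```text
t: 14.53
eef_pos: [499.5, -10.8, 301.1]
tcp_rot: [-3.141, 0.0, 1.354]
ft_force: [-1.5, -0.2, -5.2]
opening: 0.457
```

>>> {"name": "arm_command", "arguments": {
  "steps": [
    [0,0,0,0,0,0],
    [0,0,0,0,0,0],
    [0,0,0,0,0,0],
    [0,0,0,0,0,0]
  ]
}}

```text
t: 14.87
eef_pos: [499.6, -10.8, 301.5]
tcp_rot: [-3.141, 0.0, 1.354]
ft_force: [-0.1, 0.2, -5.9]
opening: 0.457
```

```bash
python3 w.py
```

```text
[ 0.19322961 -0.25672316 -5.9310234 ] [0.50004567 0.432268   0.32647864] [-53.76642644 -19.0103209 ] 15.2167 [499.6047512  -10.78282404 301.74218181] 0.4596227652736239
```

R weighs about 5.9 N: it is the heavier. Carrying it to the pad.

>>> {"name": "arm_command", "arguments": {
  "steps": [
    [0,0,-0.7,0,0,0],
    [0,0,-2,0,0,0],
    [0,0,-4,0,0,0],
    [-1,0.1,-6,0,0,0],
    [-3,0.4,-7.5,0,0,0],
    [-5.5,0.8,-8.5,0,0,0],
    [-8.3,1.2,-9,0,0,0],
    [-11.2,1.6,-9,0,0,0],
    [-14.1,2,-9,0,0,0],
    [-17,2.4,-9,0,0,0],
    [-19.9,2.8,-9,0,0,0],
    [-22.6,3.2,-9,0,0,0]
  ]
}}

```text
t: 16.27
eef_pos: [481.7, -239.9, 392.3]
tcp_rot: [3.141, 0.0, 1.354]
ft_force: [1.2, 0.1, -5.8]
opening: 0.459
```

>>> {"name": "arm_command", "arguments": {
  "steps": [
    [-2.5,0.35,0,0,0,0],
    [-4.6,0.65,0,0,0,0],
    [-6.3,0.9,0,0,0,0],
    [-7.5,1.1,0,0,0,0],
    [-8.2,1.2,0,0,0,0],
    [-8.5,1.2,0,0,0,0],
    [-8.5,1.2,0,0,0,0],
    [-8.5,1.2,0,0,0,0],
    [-8.5,1.2,0,0,0,0]
  ]
}}

```text
t: 17.02
eef_pos: [475.8, -323.2, 391.8]
tcp_rot: [-3.141, -0.0, 1.355]
ft_force: [-0.0, 0.0, -6.5]
opening: 0.466
```

```bash
python3 - <<'E'
from h import *
s=state();print(s['t'],s['eef_pos'],s['tcp_rot'],s['ft_force'],s['opening'])
a,W=snap('wrist','w3.png'); b,_=snap('scene','s3.png');c,_=snap('side','d3.png');print(W)
cv2.imwrite('pics/c5.png',np.vstack([np.hstack([cv2.resize(x,(400,300),interpolation=cv2.INTER_AREA)[:,:,::-1] for x in (a,b)]),np.hstack([cv2.resize(c,(400,300),interpolation=cv2.INTER_AREA)[:,:,::-1],cv2.resize(b[170:320,250:450],(400,300))[:,:,::-1]])]))
E
```

```text
17.0167 [ 475.78007993 -323.15577543  391.82392963] [-3.14149349e+00 -1.25301311e-04  1.35467639e+00] [-1.76084747e-02  4.00198549e-03 -6.51326301e+00] 0.46565534544631254
{'K': array([[371.64829954,   0.        , 319.39685232],
       [  0.        , 371.64829954, 245.65985856],
       [  0.        ,   0.        ,   1.        ]]), 'xyz': array([ 394.97075135, -304.84169495,  371.95247873]), 'rotation': array([-2.96249743e-01,  1.23310582e-04,  1.35521124e+00])}
```

View pics/c5.png

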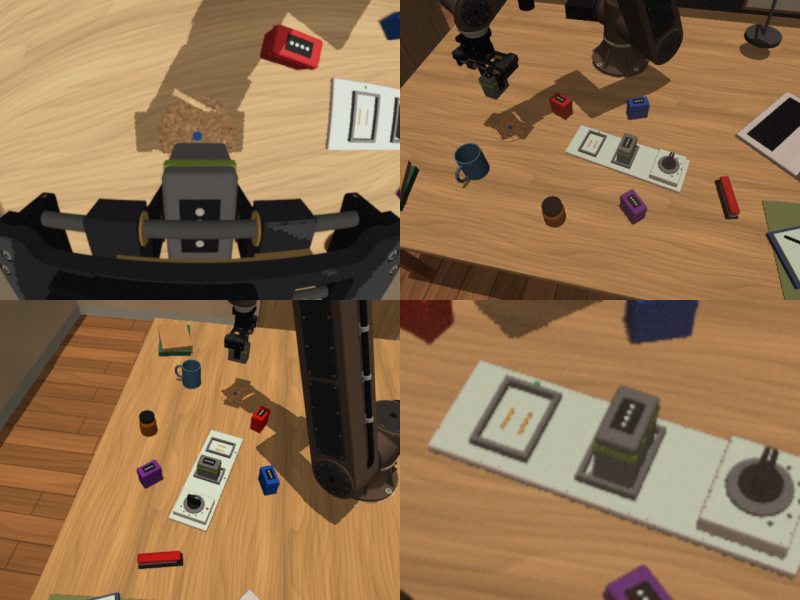

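Wrist view (half size): the pack is upright in the jaws, with the pad dot at about (197,136). In the crop the lighter pack stands in the middle bay and the other things are untouched. I'll check the centring from the blue dot.

```bash
python3 - <<'E'
from h import *
im=cv2.imread('pics/w3.png').astype(int); r=im[200:232,295:340]; ys,xs=np.where((r[:,:,0]-r[:,:,2])>40)
u,v=xs.mean()+295,ys.mean()+200; W=camera_model('wrist'); print(len(xs),u,v,hit('wrist',W,u,v,4))
s=state();print(s['eef_pos'],s['tcp_rot'],np.abs(s['qvel']).max())
E
```

```text
153 315.3921568627451 217.2483660130719 [ 474.46918805 -326.77121981    4.        ]
[ 475.79795176 -323.39412013  391.84111282] [3.14157313e+00 2.19743248e-05 1.35464125e+00] 0.0030414226470648655
```

```bash
python3 -c "
from h import *
print(job_done()); s=state(); print(s['t'],s['eef_pos'],s['ft_force'],s['opening'])"
```

```text
the job is handed in; nothing more can be done
None
the job is handed in; nothing more can be done
```

The job is handed in: the gripper holds the heavier pack upright and still over the cork pad. The lighter pack stands in the middle bay.

- **Dial:** I turned it anticlockwise against its off stop before lifting any pack. Its mark afterwards pointed along the charger's x axis to within about 0.01 rad.
- **Weights:** I lifted each pack 8 cm and read the wrist force. The middle-bay pack weighed about 2.8 N and the right-bay one about 5.9 N, so the right one is the heavier. I did not set it back in its bay; it went straight from weighing to the pad.
- **Setting the lighter pack down:** The pack pressed the bay floor with up to 27 N before I backed off and let go, firmer than I meant but under the 40 N limit.
- **Final pose:** The underside of the held pack is about 18 cm above the pad, from the tool height. It is about 4 mm off the pad's centre by the wrist camera and about 1 mm by the scene and side cameras.
- **Surroundings:** In the last pictures the mug, jar, stapler and coloured look-alikes stand where they started.

The arm's clock read 17 s at the last check. The state reading after hand-in gave nothing, so I could not confirm the second that follows it.

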